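# Check a linear bush on the V-block with the bridge gauge

### The job

Check the diameter of the longest ball bush: lift it out of the tray, lay it on its side in the groove of the V-block with its middle over the block, then pick up the bridge gauge and set it down astride the block, both legs standing flat on the steel plate, so that its sprung foot rests on top of the bush over the block and the gauge reads the bush's height. Put both down without dropping them, keep the gauge upright and never press its plunger right in to the stop, and do not disturb the other bushes, the setting master or the lamp.

Things in the scene. Friction and masses are not known exactly. Their poses are not given: they have to be found in the camera images.
- plate: Steel inspection plate, 220 mm (its x) by 200 mm (its y), 20 mm thick, fixed on the bench. Origin: centre of its underside, so its top is 20 mm above.
- vblock: Dark steel V-block fixed on the plate: 30 mm long (its x), 48 wide (y), 28 high; low on its +x end a 9 mm round switch sticks out 5 mm. A 90 degree groove runs along its x axis, 36 mm wide at the top, its bottom line 10 mm above the underside. Origin: centre of its underside, on the plate's top. The long bush lying in it has its axis 32.6 mm and its top 48.6 mm above this origin.
- bush_long: The bush to check: a plain steel cylinder of 32 mm diameter, 80 mm long (the longest of the three), about 0.17 kg, black seals at its ends, standing on end in the tray. Origin: centre of its lower end; z along its axis.
- bush_mid (a point): The middle of the long bush: on its axis, 40 mm from either end; z along its axis.
- tray: Black plastic parts tray, fixed, 160 mm (its x) by 150 mm (its y), rim 12 mm high, inner floor 5 mm above its origin (centre of the underside). The three bushes stand in three of the corners of a 74 mm (x) by 72 mm (y) pattern; which stands where varies.
- bush_fat: Bystander: plain steel bush of 40 mm diameter, 59 mm high, standing in the tray. Origin: centre of its underside.
- bush_flanged: Bystander: steel bush of 32 mm diameter, 42 mm high, with a 54 mm round flange, 8 mm thick, at its foot, standing in the tray. Origin: centre of its underside.
- pad: Black rubber pad, fixed, 130 by 130 mm, 4 mm thick, on which the gauge stands at the start. Origin: centre of its underside. Tray and pad lie one to the left and one to the right of the plate; which is which varies.
- gauge: Bridge gauge, about 0.6 kg, standing on two legs 43.5 mm either side along its y; z up, origin midway between the legs in the plane of their undersides. Each leg 36 mm (x) by 13 (y), 74 clear between them; bridge 100 (y) by 36 (x), its underside 62 and top 76 up. On it a round indicator, 60 diameter, centre 116 up, 25 thick with flat faces to -x (display) and +x. Plunger cap on top, 157 up.
- gauge_grip (a point): Middle of the indicator's thickness, 128 mm above the legs' undersides: grip the two flat faces here from above, closing along the gauge's x axis. The cap above it rises as the plunger is pressed in.
- foot (a point): Underside of the plunger's flat 10 mm round foot, on the gauge's centre line; 40 mm above the plane of the legs' undersides when not pressed.
- plunger (a joint): Gauge reading in m: 0 with the plunger fully out (foot 40 mm above the plane of the legs), growing as the foot is pushed up, 0.0127 at its stop. A spring holds it out: about 0.9 N to start, then 80 N/m (about 1.6 N on the bush), far less than the gauge's weight. Over the long bush lying in the V-block it reads about 0.0086.
- lamp: Bystander: free-standing gooseneck lamp, at the outer left or right of the work. Round base of 80 mm diameter, 20 mm thick, upright 12 mm neck bending over to its -x at the top, 255 mm high; the 40 mm head reaches 85 mm from the base's centre along its -x, 215 to 260 mm up. Origin: centre of the base's underside.
- bin: Blue plastic stacking bin, fixed, 100 mm (its x) by 80 mm (its y), 60 mm high, at the outer side that the lamp does not take. Origin: centre of its underside.
- master: Bystander: the gauge's setting master, a ground steel cylinder of 36 mm diameter, 40 mm high, standing free on the far part of the plate. Origin: centre of its underside.
Mind the look-alikes: they are no part of the job. Leave any red look-alike of the bush_long alone.

How it is judged:
By the outcome, as a careful person would: the job done as asked, in the order asked, and still so for the second after the job is handed in, with the robot touching nothing.
It also fails if it takes over 64 s, if anything falls off the work surface, if the arm or the gripper's body presses on something with over 40 N, if the wrist force passes 120 N, or if a joint passes its speed limit or range.

### The arm

A 6-joint arm with a two-finger parallel gripper is mounted at the origin on the work surface. World frame = base frame: x ahead of the robot, y to its left, z up, the work surface at z = 0. Lengths are in mm, angles in rad, forces in N, time in s.
With the tool pointing down it reaches from about 325 to 900 mm from the base axis. Payload 6.1 kg.
Tool frame: the origin (TCP) lies midway between the tips of the shut fingers; the grasp point (between the pads) lies 19 mm behind it; z points along the fingers, y is the line along which they close (so a half turn about z gives the same grasp; the last joint's range is limited). The gripper opens to 85 mm and grips with 20 to 120 N. Pads are 22 mm wide; open, the fingers measure 114 mm over their backs; the gripper's body (76 mm by 85 mm) begins 54 mm behind the grasp point. The pads swing forward as they close: fully open they stand 13 mm farther back than shut.
Start: joints at [-1.366, 0.22, 1.526, -0, 1.395, -0.126], TCP at [202.993, -591.109, 231.3] pointing down, gripper open.
Joint ranges: [-2.98, 2.98], [-0.91, 2.08], [0.09, 2.57], [-1.24, 4.39], [0.2, 2.65], [-2.68, 2.68]. Speed limits (rad/s): [2.57, 2.57, 3.01, 3.14, 3.14, 3.14].

### API

Orientations are given as a rotation vector (axis times angle).
In Python, from rig import ctrl, viewer gives the robot as it stands. The module is installed in compiled form; this text tells all that it offers.
- The arm moves only by the tool servo_tool, never from a script. Its argument "increments" is one flat list of numbers, 7 for each row, row after row: the shift along the tool's x, y, z normalised to -1 to 1, where 1 is 150 mm, then the turn, a rotation vector about the tool's x, y, z normalised to -1 to 1, where 1 is 180 degrees, then the opening, from -1 (shut) to 1 (fully open). In form: [dx, dy, dz, wx, wy, wz, fingers, dx, dy, dz, wx, wy, wz, fingers, ...]. A call has 1 to 8 rows; each row is the pose to reach, as a shift and turn from the pose commanded when the call began, along the tool's axes at that moment, turning the shorter way round; what a row does not reach only later rows make up. A row lasts 1/12 s, in which the tool goes at most 41.7 mm and 7.16 degrees, less where a joint would pass 70% of its speed; a pose out of reach is approached as far as the arm can. A call with a number of a shift or a turn outside -1 to 1 is refused whole. A call with a gripper value outside its range is refused whole. The fingers move at their own pace and stop on an object; "squeeze" is the grip in N (left out, the last holds). Time passes only in rows, so rows that repeat a pose let the fingers close. It gives the time, the measured TCP pose, the force, the opening and the grip force at its end, in the units of the state.
- ctrl.state(): the state, without advancing time (a new reading comes with each control period).
- viewer.capture(name): name is "scene" or "top"; returns the picture (420x560x3 uint8, blue, green, red); there is no depth.
- viewer.camera_info(name): a dict with "camera_matrix" (3x3 intrinsics, pixels), "extrinsics" (4x4, takes a point from camera to world coordinates). Camera axes: x right, y down, z forward; pixel columns grow to the right and rows downward; lengths in mm; the calibration is good to about 2 mm. A picture is of the moment at which its call begins. camera_info takes no time and is no camera call.
- ctrl.finish_job(): hands the job in; it is judged then, once.
The state is a dict: "t": time; "joints": joint angles; "joint_vel": joint speeds; "effort": joint torques, N m; "tcp_pos": TCP position; "tool_rot": TCP orientation; "force": force on the tool from outside, world axes, zero at the start; "moment": the same for the moment, N m; "gripper_width": finger opening in mm; "grasp_force": force on a finger pad.
Only numpy, scipy, OpenCV 4.12 (cv2) and the standard library are available. Lean on these libraries where they do the work, as an engineer would, in place of code of your own. Each camera call takes 0.05 s, during which the arm holds its last target. There are 200 camera calls.

## Working session

There is one attempt and no reset: what is moved stays moved. The work goes in short steps, Python scripts to look and compute and a tool call to move; the robot and the scene stay as the last step left them, time stands still between calls to the robot, and variables do not carry over. Pictures are saved under pics/ and viewed, at most 10 in all, crops included, and the job is handed in when it is done.

Besides the shell and the picture viewer there is one more tool, called as name(argument=value, ...) on one line, values as JSON. servo_tool: Moves the arm, as the interface text tells. Scaled input: -1 to 1 covers 150 mm each way for a shift and 180 degrees each way for a turn. Its arguments: {"type":"object","properties":{"increments":{"type":"array","items":{"type":"number"}},"squeeze":{"type":"number"}},"required":["increments"]}

```bash
mkdir -p pics; python3 - <<'E'
from rig import ctrl, viewer
import cv2,numpy as np
np.set_printoptions(precision=4,suppress=True)
print(ctrl.state())
for n in("scene","top"):
    cv2.imwrite(f"pics/{n}0.png",viewer.capture(n)); i=viewer.camera_info(n); print(n,i["camera_matrix"],i["extrinsics"])
E
```

```text
{'t': 0.0, 'joints': array([-1.3661,  0.2213,  1.5276,  0.    ,  1.3947, -0.1261]), 'joint_vel': array([ 0.0016, -0.0013,  0.0007,  0.0004, -0.0009, -0.0009]), 'effort': array([ -0.001 , -49.6897, -38.9393,  -0.0004,   0.0113,  -0.    ]), 'tcp_pos': array([ 202.894 , -590.5005,  230.1628]), 'tool_rot': array([-3.0967, -0.517 ,  0.0001]), 'force': array([ 0.2585, -0.6838,  0.443 ]), 'moment': array([ 0.0052,  0.0161, -0.05  ]), 'grasp_force': 0.0, 'gripper_width': 85.37319383624765}
scene [[492.4708   0.     279.4284]
 [  0.     492.4708 212.9113]
 [  0.       0.       1.    ]] [[   0.5075    0.5241   -0.6839 1453.1858]
 [   0.8615   -0.2908    0.4163 -520.0127]
 [   0.0193   -0.8005   -0.5991  889.3363]
 [   0.        0.        0.        1.    ]]
top [[455.4035   0.     276.6146]
 [  0.     455.4035 209.1408]
 [  0.       0.       1.    ]] [[  -0.0252   -0.9913    0.1288  397.2308]
 [  -0.9997    0.0242   -0.009    -0.4532]
 [   0.0058   -0.129    -0.9916 1540.0417]
 [   0.        0.        0.        1.    ]]
```

View pics/scene0.png

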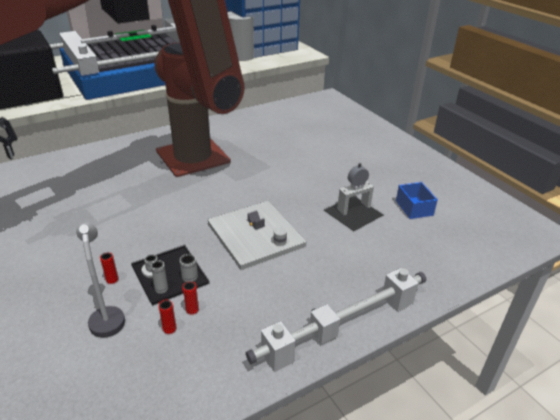

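View pics/top0.png

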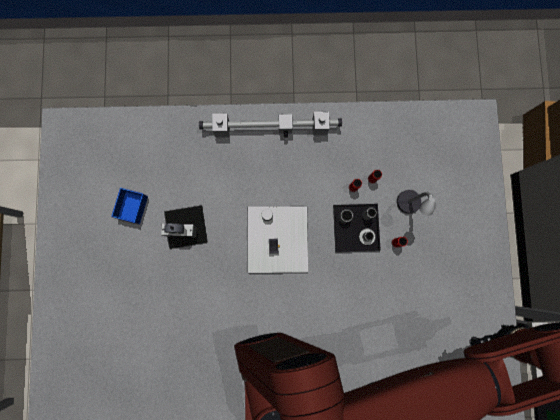

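The scene view shows the lamp at (105,320), the tray at (170,272) with three bushes, the plate at (257,233) and the gauge on its pad at (355,195). In the top view the tray is at (357,228), the plate at (278,240) with the V-block at (274,246) and master at (267,215), and the gauge is at (180,230). Red look-alikes stand around the tray. Next I'll enlarge these areas.

```bash
cat > h.py <<'E'
import cv2,numpy as np
from rig import ctrl,viewer
np.set_printoptions(precision=2,suppress=True)
I={n:viewer.camera_info(n) for n in("scene","top")}
def ray(n,p,z):
    K=np.array(I[n]["camera_matrix"]);E=np.array(I[n]["extrinsics"])
    d=E[:3,:3]@np.linalg.solve(K,[p[0],p[1],1]);o=E[:3,3]
    return o+d*(z-o[2])/d[2]
def proj(n,P):
    K=np.array(I[n]["camera_matrix"]);E=np.array(I[n]["extrinsics"])
    q=K@(E[:3,:3].T@(np.asarray(P,float)-E[:3,3]));return q[:2]/q[2]
def tri(pa,pb):
    A=[];b=[]
    for n,p in(("scene",pa),("top",pb)):
        o=np.array(I[n]["extrinsics"])[:3,3];d=ray(n,p,0)-o;d/=np.linalg.norm(d);M=np.eye(3)-np.outer(d,d);A.append(M);b.append(M@o)
    return np.linalg.lstsq(np.vstack(A),np.hstack(b),rcond=None)[0]
def tile(img,x,y,w,h,s): # crop with scale s and tick labels
    c=cv2.resize(img[y:y+h,x:x+w],None,fx=s,fy=s,interpolation=cv2.INTER_CUBIC)
    for k in range(0,w,10):cv2.line(c,(k*s,0),(k*s,4),(0,255,255),1);cv2.putText(c,str(x+k),(k*s,14),0,.33,(0,255,255),1)
    for k in range(0,h,10):cv2.line(c,(0,k*s),(4,k*s),(0,255,255),1);cv2.putText(c,str(y+k),(5,k*s+4),0,.33,(0,255,255),1)
    return c
E
python3 - <<'E'
from h import *
t=cv2.imread("pics/top0.png");s=cv2.imread("pics/scene0.png")
T=lambda im,x,y:tile(im,x,y,66,60,5)[:300,:264*5//5] if 0 else cv2.resize(tile(im,x,y,66,60,6),(400,300)) if 0 else tile(im,x,y,80,60,5)
cv2.imwrite("pics/a.png",np.vstack([np.hstack([T(t,325,195),T(t,240,205)]),np.hstack([T(t,150,195),T(s,130,245)])]))
cv2.imwrite("pics/b.png",np.vstack([np.hstack([T(s,220,200),T(s,315,160)]),np.hstack([T(t,385,185),T(s,70,290)])]))
E
```

```text
(no output)
```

View pics/a.png

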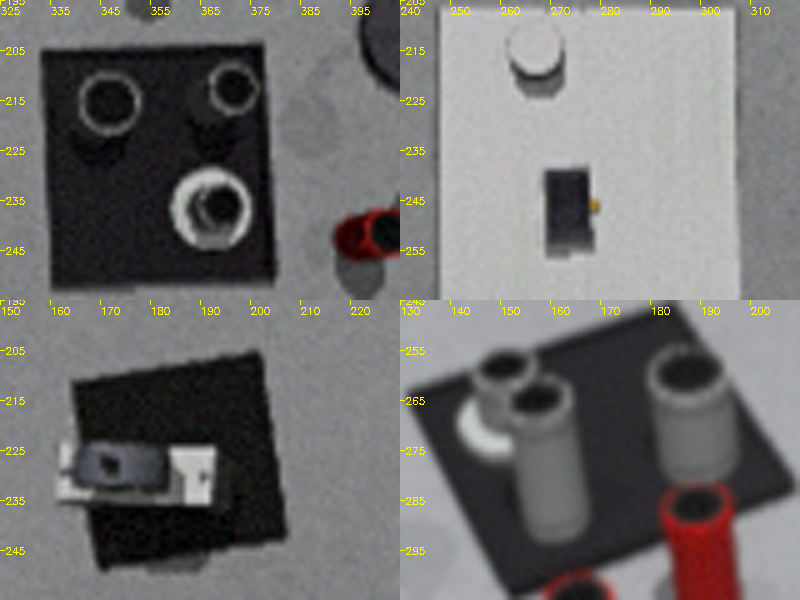

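View pics/b.png

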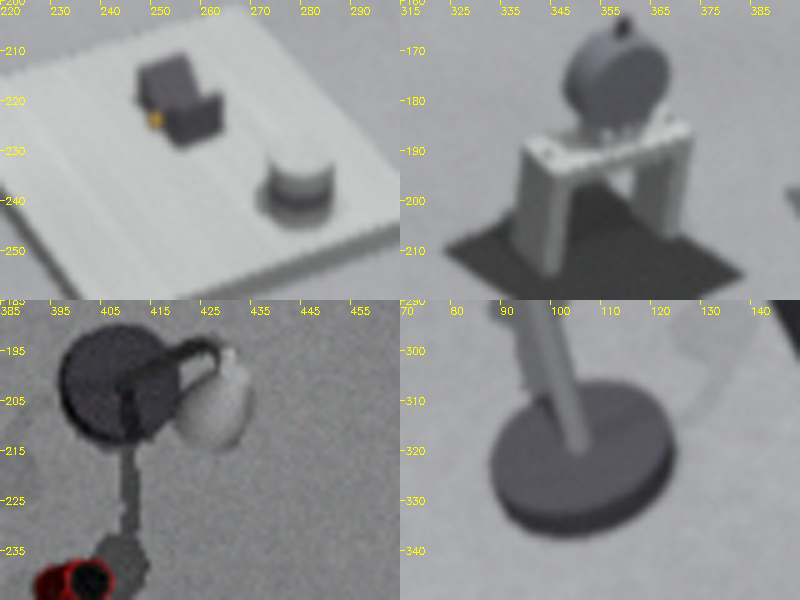

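The tiles show the long bush's top at top (371.6,212.8) and scene (158,265). The fat bush is at top (346.5,215.5) and the flanged one at (367,236). The V-block covers top (269–278, 238–255) with its orange switch at (278.8,246), so its groove runs along world y with +x towards −y. The gauge bridge lies roughly along world y. Next step is to measure.

```bash
cat > m.py <<'E'
from h import *
t=cv2.imread("pics/top0.png");s=cv2.imread("pics/scene0.png")
U=8
def up(im,x,y,w,h): return cv2.resize(im[y:y+h,x:x+w],None,fx=U,fy=U,interpolation=cv2.INTER_CUBIC)
def conts(m,x,y,amin=300,mode=cv2.RETR_EXTERNAL):
    c=[k for k in cv2.findContours(m,mode,cv2.CHAIN_APPROX_NONE)[0] if cv2.contourArea(k)>amin*1]
    return [(k[:,0].astype(float)+.5)/U-.5+[x,y] for k in sorted(c,key=cv2.contourArea,reverse=True)]
def g(im): return cv2.cvtColor(im,cv2.COLOR_BGR2GRAY)
if __name__=="__main__":
    print("long tri",tri((158,265),(371.6,212.8)),"fat",tri((188,259),(346.6,215.6)))
    for nm,p,z in(("long",(371.6,212.8),85),("fat",(346.6,215.6),64),("lamp",(409,201.5),20)):print(nm,ray("top",p,z))
    # plate
    m=(g(up(t,235,195,85,90))>190).astype(np.uint8)*255
    c=conts(m,235,195)[0];w=np.array([ray("top",p,20)[:2] for p in c],np.float32);print("plate",cv2.minAreaRect(w))
    # vblock in top
    b=g(up(t,262,232,22,30));m=(b<130).astype(np.uint8)*255
    for c in conts(m,262,232)[:1]:
        w=np.array([ray("top",p,48)[:2] for p in c],np.float32);print("block@48",cv2.minAreaRect(w),w.min(0),w.max(0))
    # bridge (white) in top
    b=g(up(t,155,215,45,30));m=(b>185).astype(np.uint8)*255
    cc=conts(m,155,215);pts=np.vstack([c for c in cc if len(c)>60])
    w=np.array([ray("top",p,80)[:2] for p in pts],np.float32);print("bridge@80",cv2.minAreaRect(w),w.min(0),w.max(0))
    # tray, pad
    for nm,x,y in(("tray",328,198),("pad",158,200)):
        m=(g(up(t,x,y,56,60))<70).astype(np.uint8)*255
        c=np.vstack(conts(m,x,y)[:1]);w=np.array([ray("top",p,12 if nm=="tray" else 4)[:2] for p in c],np.float32);print(nm,cv2.minAreaRect(w))
E
python3 m.py
```

```text
long tri [ 567.94 -318.45   81.46] fat [ 562.73 -241.16   62.26]
long [ 566.9  -319.44   85.  ]
fat [ 562.15 -241.84   64.  ]
lamp [ 609.81 -462.19   20.  ]
plate ((558.361572265625, -111.03286743164062), (83.56189727783203, 12.190240859985352), 5.0598249435424805)
block@48 ((466.9263916015625, -1.7009391784667969), (57.830326080322266, 35.50128173828125), 0.6251023411750793) [437.97 -19.42] [495.95  16.24]
bridge@80 ((527.008544921875, 272.22869873046875), (24.888872146606445, 32.576717376708984), 89.6355972290039) [510.66 259.69] [543.37 284.57]
tray ((526.1504516601562, -280.8958740234375), (162.93833923339844, 152.34310913085938), 0.3095265030860901)
pad ((539.7192993164062, 299.6491394042969), (139.90472412109375, 141.54042053222656), 8.144399642944336)
```

```bash
cat > m2.py <<'E'
from m import *
def ell(im,n,x,y,w,h,z,th):
    m=(g(up(im,x,y,w,h))<th).astype(np.uint8)*255
    for c in conts(m,x,y,800,cv2.RETR_LIST):
        if len(c)>8:
            e=cv2.fitEllipse(c.astype(np.float32)); 
            if 3<max(e[1])<14 and min(e[1])>2.5: print(n,"ell",np.array(e[0]),np.array(e[1]),"->",ray(n,e[0],z))
ell(t,"top",364,206,16,14,85,90); ell(s,"scene",150,256,17,17,85,60)
print("fat");ell(t,"top",338,207,17,17,64,90); ell(s,"scene",178,250,22,18,64,60)
P=[]
for n,im,(x,y,w,h) in(("scene",s,(244,216,14,14)),("top",t,(272,238,14,16))):
    q=cv2.cvtColor(im[y:y+h,x:x+w],cv2.COLOR_BGR2HSV);m=((q[...,1]>110)&(q[...,2]>90)).astype(np.float32)
    wgt=m*q[...,1];yy,xx=np.mgrid[:h,:w];P.append(((wgt*xx).sum()/wgt.sum()+x,(wgt*yy).sum()/wgt.sum()+y))
print("switch",P,tri(*P))
print("cap",tri((359.6,164.5),(172.4,228)))
b=up(t,155,215,45,30)
m=(g(b)>195).astype(np.uint8)*255
for c in conts(m,155,215,200):
    w=np.array([ray("top",p,76)[:2] for p in c],np.float32);r=cv2.boxPoints(cv2.minAreaRect(w));print("bridge pc",w.min(0),w.max(0),cv2.minAreaRect(w)[2],len(c))
hs=cv2.cvtColor(t,cv2.COLOR_BGR2HSV)
print(t[222:240,172],t[229,160:196].tolist())
# scene overlay of block at guess, bush
o=cv2.resize(s[195:245,225:305],None,fx=10,fy=10,interpolation=cv2.INTER_CUBIC)
for cx,col in((469,(0,0,255)),):
  for X in(-24,-18,0,18,24):
    for Y in(-15,15):
      for Z in ((48,20) if abs(X)==24 else (48 if X else 30,)):
        p=(proj("scene",(cx+X,-1.7+Y,Z))-[225,195]+.5)*10;cv2.circle(o,tuple(int(v) for v in p),3,col,-1)
cv2.imwrite("pics/c.png",o)
E
python3 m2.py
```

```text
scene ell [156.86 264.3 ] [5.47 9.09] -> [ 569.17 -319.24   85.  ]
scene ell [151.61 257.64] [4.65 5.55] -> [ 540.44 -322.32   85.  ]
fat
scene ell [187.24 258.81] [ 7.25 11.48] -> [ 563.53 -242.21   64.  ]
switch [(np.float64(250.55133079847909), np.float64(223.49429657794676)), (np.float64(278.2516129032258), np.float64(245.63225806451612))] [471.53 -17.    26.3 ]
cap [527.89 307.   156.59]
bridge pc [538.85 260.41] [543.32 284.95] 89.69599914550781 128
[[ 23  26  24]
 [ 50  48  46]
 [103  96  95]
 [ 98  92  92]
 [ 69  65  66]
 [ 26  19  21]
 [ 16  19  18]
 [ 42  41  36]
 [ 78  74  74]
 [ 94  91  88]
 [ 30  32  29]
 [ 50  51  49]
 [ 83  83  86]
 [ 55  55  56]
 [ 12  15  17]
 [  7   7  12]
 [  8   6   8]
 [ 15  15  13]] [[135, 131, 131], [133, 132, 131], [91, 92, 95], [86, 80, 81], [63, 57, 56], [60, 55, 55], [80, 73, 72], [82, 78, 73], [94, 87, 84], [98, 90, 87], [97, 92, 88], [54, 51, 48], [42, 41, 36], [54, 53, 50], [100, 92, 91], [95, 91, 89], [94, 87, 81], [85, 79, 79], [80, 74, 73], [75, 66, 66], [65, 61, 59], [55, 54, 47], [40, 34, 34], [36, 34, 34], [88, 88, 88], [104, 106, 105], [152, 154, 154], [178, 184, 182], [186, 189, 186], [170, 175, 169], [132, 129, 131], [149, 151, 150], [129, 129, 128], [54, 55, 52], [36, 34, 35], [35, 33, 36]]
```

View pics/c.png

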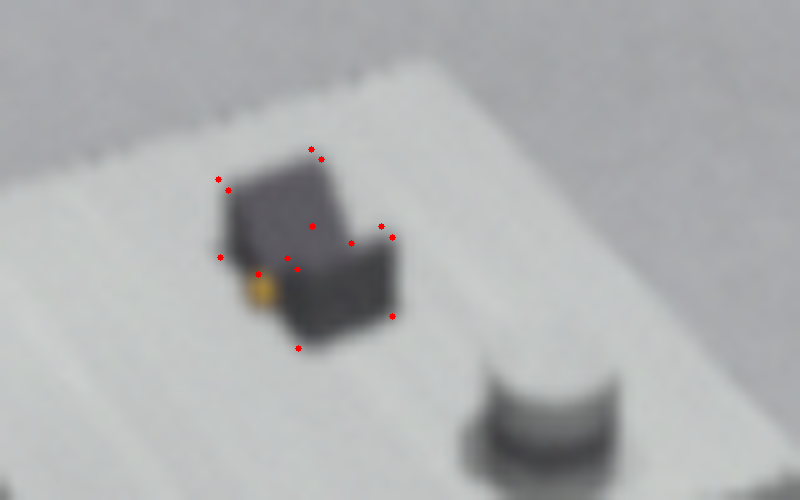

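The projected block points sit about 1 px up and left of the block's edges, so the block is at about (470.5,−0.8). Both views agree on this to about 2 mm. Next I'll check that the wrist can reach the planned tilted poses.

```bash
cat > k.py <<'E'
from h import *
from scipy.spatial.transform import Rotation as R
def rot(zt,yt):
    z=np.array(zt,float);z/=np.linalg.norm(z);y=np.array(yt,float);y-=z*(y@z);y/=np.linalg.norm(y)
    return R.from_matrix(np.c_[np.cross(y,z),y,z])
def inc(pos,Rt,st=None):
    st=st or ctrl.state();R0=R.from_rotvec(st["tool_rot"])
    d=R0.inv().apply(np.array(pos)-st["tcp_pos"])/150;w=(R0.inv()*Rt).as_rotvec()/np.pi
    print("inc",np.round(d,3),np.round(w,3),"rows",np.linalg.norm(d)*150/41.7,np.linalg.norm(w)*180/7.16)
def wrist(Rt,j1,sig):
    M=(R.from_euler('z',j1)*R.from_euler('y',sig)).inv()*Rt
    a=M.as_euler('ZYZ');return [(a[0],a[1],a[2]-np.pi/2),(a[0]+np.pi,-a[1],a[2]+np.pi/2)]
E
python3 - <<'E'
from k import *
st=ctrl.state();print(wrist(R.from_rotvec(st["tool_rot"]),st["joints"][0],st["joints"][1:3].sum()))
a=np.radians(-29);r=np.array([np.cos(a),np.sin(a),0]);tau=np.array([-np.sin(a),np.cos(a),0])
for sg in(1,-1):
    print("sign",sg)
    for nm,Rt,j1 in(("pick",rot(.5*r+[0,0,-.866],sg*tau),-.62),("place",rot([0,.866,-.5],[sg,0,0]),-.4)):
        print(nm,Rt.as_rotvec(),[np.round(x,2) for sgm in(1.6,1.9) for x in wrist(Rt,j1,sgm)])
    print("place from +y", [np.round(x,2) for x in wrist(rot([0,-.866,-.5],[-sg,0,0]),.3,1.75)])
E
```

```text
[(np.float64(1.649660122637897e-05), np.float64(1.3946894900439488), np.float64(-0.1261029855759599)), (np.float64(3.1416091501910195), np.float64(-1.3946894900439488), np.float64(3.0154896680138332))]
sign 1
pick [ 0.66  2.55 -0.18] [array([ 0.07,  1.02, -1.7 ]), array([ 3.21, -1.02,  1.44]), array([ 0.09,  0.72, -1.73]), array([ 3.23, -0.72,  1.41])]
place [-1.58 -1.58 -0.91] [array([ 1.  ,  1.9 , -0.23]), array([ 4.14, -1.9 ,  2.91]), array([ 0.94,  1.73, -0.49]), array([ 4.08, -1.73,  2.65])]
place from +y [array([-0.99,  1.73, -2.83]), array([ 2.15, -1.73,  0.31])]
sign -1
pick [ 2.82 -0.73  0.76] [array([0.07, 1.02, 1.44]), array([ 3.21, -1.02,  4.58]), array([0.09, 0.72, 1.41]), array([ 3.23, -0.72,  4.55])]
place [-1.58  1.58  0.91] [array([ 1.  ,  1.9 , -3.38]), array([ 4.14, -1.9 , -0.23]), array([ 0.94,  1.73, -3.63]), array([ 4.08, -1.73, -0.49])]
place from +y [array([-0.99,  1.73,  0.31]), array([ 2.15, -1.73,  3.45])]
```

```bash
cat >> k.py <<'E'
def part(pos,Rt,f):
    st=ctrl.state();R0=R.from_rotvec(st["tool_rot"])
    print(f,np.round(f*R0.inv().apply(np.array(pos)-st["tcp_pos"])/150,3),np.round(f*(R0.inv()*Rt).as_rotvec()/np.pi,3))
a=np.radians(-29);r=np.array([np.cos(a),np.sin(a),0]);tau=np.array([-np.sin(a),np.cos(a),0])
RP=rot(.5*r+[0,0,-.866],tau); ZP=RP.apply([0,0,1]); PICK=np.array([568,-319.4,75])+12*ZP
RF=rot([0,.866,-.5],[1,0,0])
E
python3 - <<'E'
from k import *
print(PICK);inc(PICK-90*ZP,RP);part(PICK-90*ZP,RP,.4)
E
```

```text
[ 573.25 -322.31   64.61]
inc [ 2.71 -1.11  0.59] [-0.19 -0.09 -0.71] rows 10.762198241551857 18.68764881718166
0.4 [ 1.09 -0.45  0.23] [-0.08 -0.03 -0.28]
```

servo_tool(increments=[1.0, -0.42, 0.1, -0.08, -0.03, -0.28, 0.18, 1.0, -0.42, 0.1, -0.08, -0.03, -0.28, 0.18, 1.0, -0.42, 0.1, -0.08, -0.03, -0.28, 0.18, 1.0, -0.42, 0.1, -0.08, -0.03, -0.28, 0.18, 1.0, -0.42, 0.1, -0.08, -0.03, -0.28, 0.18, 1.0, -0.42, 0.1, -0.08, -0.03, -0.28, 0.18, 1.0, -0.42, 0.1, -0.08, -0.03, -0.28, 0.18, 1.0, -0.42, 0.1, -0.08, -0.03, -0.28, 0.18])

```text
t: 0.77
tcp_pos: [324.5, -481.5, 215.5]
tool_rot: [2.363, 1.657, -0.073]
force: [-0.2, 0.2, 0.3]
gripper_width: 50.3
grasp_force: 0.0
```

```bash
sed -i 's/precision=2/precision=3/' h.py; python3 - <<'E'
from k import *
inc(PICK-90*ZP,RP);part(PICK-90*ZP,RP,.6);print(ctrl.state()["joints"],ctrl.state()["tcp_pos"])
E
```

```text
inc [1.687 0.827 0.332] [-0.11  -0.049 -0.432] rows 6.863149208631491 11.26787539992009
0.6 [1.012 0.496 0.199] [-0.066 -0.029 -0.259]
[-1.106 -0.07   1.885 -0.014  1.066 -0.754] [ 324.54  -481.476  215.517]
```

servo_tool(increments=[1.0, 0.5, 0.2, -0.07, -0.03, -0.265, 0.18, 1.0, 0.5, 0.2, -0.07, -0.03, -0.265, 0.18, 1.0, 0.5, 0.2, -0.07, -0.03, -0.265, 0.18, 1.0, 0.5, 0.2, -0.07, -0.03, -0.265, 0.18, 1.0, 0.5, 0.2, -0.07, -0.03, -0.265, 0.18, 1.0, 0.5, 0.2, -0.07, -0.03, -0.265, 0.18, 1.0, 0.5, 0.2, -0.07, -0.03, -0.265, 0.18, 1.0, 0.5, 0.2, -0.07, -0.03, -0.265, 0.18])

```text
t: 1.43
tcp_pos: [450.0, -375.8, 171.6]
tool_rot: [1.367, 2.328, -0.14]
force: [-0.7, 0.0, -0.6]
gripper_width: 50.6
grasp_force: 0.0
```

```bash
python3 - <<'E'
from k import *
inc(PICK-90*ZP,RP);print(ctrl.state()["joints"],ctrl.state()["tcp_pos"])
E
```

```text
inc [0.252 0.706 0.201] [-0.041 -0.018 -0.167] rows 2.792850045331609 4.356070326137839
[-0.854 -0.14   2.08   0.06   0.755 -1.397] [ 449.986 -375.837  171.648]
```

servo_tool(increments=[0.252, 0.706, 0.201, -0.041, -0.018, -0.167, 0.18, 0.252, 0.706, 0.201, -0.041, -0.018, -0.167, 0.18, 0.252, 0.706, 0.201, -0.041, -0.018, -0.167, 0.18, 0.252, 0.706, 0.201, -0.041, -0.018, -0.167, 0.18, 0.252, 0.706, 0.201, -0.041, -0.018, -0.167, 0.18, 0.252, 0.706, 0.201, -0.041, -0.018, -0.167, 0.18, 0.252, 0.706, 0.201, -0.041, -0.018, -0.167, 0.18])

```text
t: 2.02
tcp_pos: [534.9, -302.4, 143.9]
tool_rot: [0.673, 2.54, -0.178]
force: [0.1, -0.4, -0.1]
gripper_width: 50.3
grasp_force: 0.0
```

```bash
python3 - <<'E'
from k import *
inc(PICK-90*ZP,RP);inc(PICK,RP);print(ctrl.state()["joints"],ctrl.state()["tcp_pos"])
t=viewer.capture("top");s=viewer.capture("scene")
cv2.imwrite("pics/d.png",np.hstack([tile(t,325,195,80,60,5),tile(s,125,225,80,60,5)]))
E
```

```text
inc [0.015 0.008 0.002] [-0.001  0.001 -0.004] rows 0.06156867000684794 0.096077943633474
inc [0.016 0.01  0.602] [-0.001  0.001 -0.004] rows 2.1660024205412833 0.096077943633474
[-0.692 -0.069  2.097  0.158  0.6   -1.851] [ 534.855 -302.441  143.913]
```

View pics/d.png

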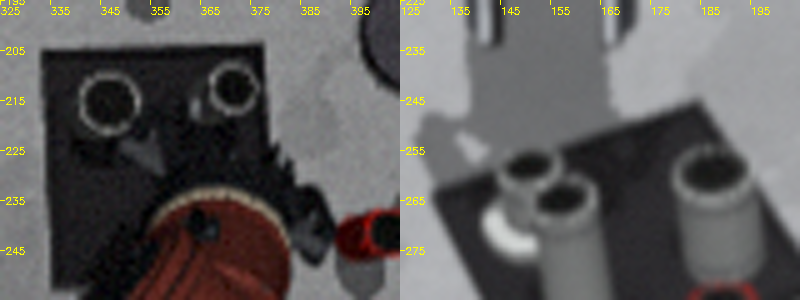

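The picture shows both fingers hanging behind the bush, with tips near scene (142,232) and (168,232). I'll check these against the predicted tip pixels.

```bash
python3 - <<'E'
from k import *
st=ctrl.state();p=st["tcp_pos"];M=R.from_rotvec(st["tool_rot"])
for y in(-39,-25,0,25,39):
  for zz in(-4,):
    q=p+M.apply([0,y,zz]);print(y,proj("scene",q),proj("top",q))
print(proj("top",p+M.apply([0,57,-60])),proj("top",p+M.apply([0,-57,-60])),proj("top",PICK-12*ZP),proj("scene",PICK-12*ZP))
E
```

```text
-39 [138.84  233.117] [382.104 227.291]
-25 [144.803 233.14 ] [378.03  225.146]
0 [155.442 233.181] [370.766 221.321]
25 [166.07  233.221] [363.516 217.503]
39 [172.018 233.244] [359.463 215.369]
[352.849 218.948] [387.195 237.066] [370.916 212.838] [157.174 267.123]
```

The tips match their predicted pixels to within 1 px, so I'll go in and close.

servo_tool(increments=[0.012, 0.008, 0.2, 0, 0, -0.004, 0.18, 0.012, 0.008, 0.4, 0, 0, -0.004, 0.18, 0.012, 0.008, 0.55, 0, 0, -0.004, 0.18, 0.012, 0.008, 0.602, 0, 0, -0.004, 0.18, 0.012, 0.008, 0.602, 0, 0, -0.004, 0.18, 0.012, 0.008, 0.602, 0, 0, -0.004, 0.18])

```text
t: 2.62
tcp_pos: [573.7, -322.7, 65.2]
tool_rot: [0.652, 2.545, -0.183]
force: [0.2, 0.7, -0.1]
gripper_width: 50.5
grasp_force: 0.0
```

servo_tool(increments=[0, 0, 0, 0, 0, 0, -0.5, 0, 0, 0, 0, 0, 0, -0.5, 0, 0, 0, 0, 0, 0, -0.5, 0, 0, 0, 0, 0, 0, -0.5, 0, 0, 0, 0, 0, 0, -0.5, 0, 0, 0, 0, 0, 0, -0.5], squeeze=60)

```text
t: 3.12
tcp_pos: [574.9, -323.3, 67.2]
tool_rot: [0.649, 2.542, -0.185]
force: [-1.5, 2.3, 7.5]
gripper_width: 29.9
grasp_force: 59.7
```

```bash
python3 - <<'E'
from k import *
st=ctrl.state();print(st["tcp_pos"],PICK,st["force"],st["gripper_width"],st["grasp_force"]);inc(PICK,RP)
print(R.from_rotvec(st["tool_rot"]).inv().apply([0,0,100/150]))
E
```

```text
[ 574.922 -323.26    67.18 ] [ 573.248 -322.309   64.608] [-1.473  2.334  7.458] 29.894038963383117 59.66889560222626
inc [0.02  0.    0.008] [-0.001  0.002  0.002] rows 0.07705858004478519 0.07841268268771158
[-0.337 -0.004 -0.575]
```

servo_tool(increments=[-0.034, 0, -0.058, 0, 0, 0, -0.5, -0.1, 0, -0.17, 0, 0, 0, -0.5, -0.22, 0, -0.37, 0, 0, 0, -0.5, -0.34, 0, -0.57, 0, 0, 0, -0.5, -0.42, 0, -0.7, 0, 0, 0, -0.5, -0.42, 0, -0.7, 0, 0, 0, -0.5])

```text
t: 3.62
tcp_pos: [578.5, -325.1, 196.0]
tool_rot: [0.647, 2.535, -0.189]
force: [1.1, -0.9, -0.8]
gripper_width: 29.9
grasp_force: 59.5
```

```bash
python3 - <<'E'
from k import *
st=ctrl.state();print(st["tcp_pos"],st["joints"])
t=viewer.capture("top");s=viewer.capture("scene")
cv2.imwrite("pics/e.png",np.hstack([tile(t,325,195,80,60,5),tile(s,130,205,80,90,5)[:300]]) if 0 else tile(s,120,195,100,90,6))
Z=np.array([0,.866,-.5]);B=np.array([470.5,-.8,52.6]);G=B+[0,-30,0];T=G+12*Z
for dz,dy in((110,-120),(70,0)): 
  inc(T+[0,dy,dz],RF);part(T+[0,dy,dz],RF,.4)
E
```

```text
[ 578.524 -325.134  196.047] [-0.671 -0.022  1.948  0.125  0.687 -1.817]
inc [ 1.142  0.731 -0.423] [-0.098  0.45   0.362] rows 5.110590933868146 14.719251476922752
0.4 [ 0.457  0.292 -0.169] [-0.039  0.18   0.145]
inc [ 1.607  1.434 -0.391] [-0.098  0.45   0.362] rows 7.873358824197687 14.719251476922752
0.4 [ 0.643  0.573 -0.156] [-0.039  0.18   0.145]
```

View pics/e.png

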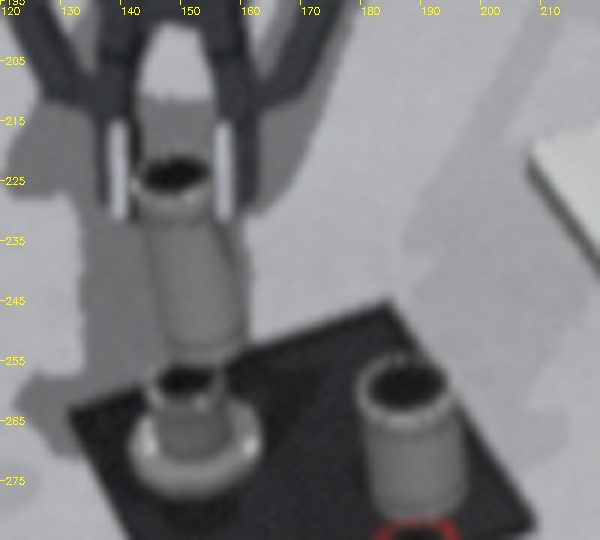

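The bush is held between the pads, its top at scene (148.5,224) and its bottom rim near (153,252). I'll check whether it hangs plumb.

```bash
python3 - <<'E'
from k import *
st=ctrl.state();M=R.from_rotvec(st["tool_rot"])
G=st["tcp_pos"]-12*M.apply([0,0,1])
print("grip",G,proj("scene",G),"top",proj("scene",G+[0,0,10]),"bot",proj("scene",G-[0,0,70]))
s=cv2.imread("pics/e.png")
im=viewer.capture("scene");u=g=cv2.cvtColor(im,cv2.COLOR_BGR2GRAY)
for y in (220,224,228,230,234,238,242,246,250,252,254): print(y,u[y,138:166])
E
```

```text
grip [ 570.44  -319.967  199.104] [150.113 227.073] top [149.492 223.549] bot [154.276 250.706]
220 [111 166 166 117  59  46  77 104 109 115 118 113 112 111 112 118 115 113
 137 165 147  93  58  54  56  81 108 114]
224 [ 95 147 161 125  78  68  58  40  33  27  25  21  24  21  20  34  56  87
 132 170 162 101  61  56  53  74 105 112]
228 [ 96 146 161 126  92 111 118 115 113 102  96  95 107 131 132 121 123 114
 126 168 164 105  61  57  61  89 112 129]
230 [113 150 160 124  73  76  96 103 107 109 109 111 115 121 117 110 101  97
 121 164 160 107  77  92 103 126 152 168]
234 [110 110 110 109 108 104  96  97 101 105 106 107 109 112 114 114 112 107
  87  80  87 105 130 166 174 174 177 173]
238 [111 111 110 111 112 109 107  98 100 104 109 112 114 116 119 116 117 114
 107  97  87  94 108 126 157 169 171 174]
242 [111 110 110 109 109 109 108 105  98 102 107 111 113 116 118 118 118 116
 112 110 103  98 101 111 134 164 175 175]
246 [110 110 110 111 111 111 112 109 104  98 105 109 113 115 117 119 119 117
 116 114 109 102 101 122 157 171 174 174]
250 [113 114 113 112 111 110 111 111 109 101  99 105 109 114 116 118 121 118
 117 113 106  97  85 104 143 163 163 151]
252 [112 112 113 111 112 111 110 113 110 106  96  96  97 105 107 108 106 106
 105 101 102  97  90  80  79  82  73  60]
254 [111 112 113 113 112 113 112 113 116 110  97  92  94 100 107 110 110 116
 114 110 110  88  62  38  29  30  30  34]
```

The bush hangs plumb and is gripped about 8 mm below its top, as intended. Next I'll carry it over and turn it.

servo_tool(increments=[0.5, 0.3, -0.2, -0.042, 0.193, 0.155, -0.5, 0.5, 0.3, -0.2, -0.042, 0.193, 0.155, -0.5, 0.5, 0.3, -0.2, -0.042, 0.193, 0.155, -0.5, 0.5, 0.3, -0.2, -0.042, 0.193, 0.155, -0.5, 0.5, 0.3, -0.2, -0.042, 0.193, 0.155, -0.5, 0.5, 0.3, -0.2, -0.042, 0.193, 0.155, -0.5, 0.5, 0.3, -0.2, -0.042, 0.193, 0.155, -0.5, 0.5, 0.3, -0.2, -0.042, 0.193, 0.155, -0.5])

```text
t: 4.43
tcp_pos: [526.1, -245.4, 171.9]
tool_rot: [-1.392, -2.751, -0.401]
force: [-0.2, -0.2, -2.8]
gripper_width: 29.6
grasp_force: 59.7
```

```bash
cat >> k.py <<'E'
ZF=np.array([0,.866,-.5]);T=np.array([470.5,-.8-31.5,52.6])+12*ZF
E
python3 - <<'E'
from k import *
st=ctrl.state();print(st["tcp_pos"],st["joints"],st["gripper_width"]);inc(T+[0,-120,110],RF);inc(T+[0,-30,80],RF)
E
```

```text
[ 526.117 -245.442  171.933] [-0.714  0.208  1.678  0.248  1.359 -1.413] 29.63934538259398
inc [0.751 0.074 0.234] [-0.057  0.255  0.205] rows 2.8422662541235484 8.342883459499118
inc [1.195 0.37  0.573] [-0.057  0.255  0.205] rows 4.949794920785931 8.342883459499118
```

servo_tool(increments=[0.751, 0.074, 0.234, -0.057, 0.255, 0.205, -0.5, 0.751, 0.074, 0.234, -0.057, 0.255, 0.205, -0.5, 0.751, 0.074, 0.234, -0.057, 0.255, 0.205, -0.5, 0.751, 0.074, 0.234, -0.057, 0.255, 0.205, -0.5, 0.751, 0.074, 0.234, -0.057, 0.255, 0.205, -0.5, 0.751, 0.074, 0.234, -0.057, 0.255, 0.205, -0.5, 0.751, 0.074, 0.234, -0.057, 0.255, 0.205, -0.5, 0.751, 0.074, 0.234, -0.057, 0.255, 0.205, -0.5])

```text
t: 5.1
tcp_pos: [471.2, -141.0, 158.4]
tool_rot: [-1.583, -1.635, -0.901]
force: [-0.3, 0.0, -2.3]
gripper_width: 29.9
grasp_force: 59.9
```

```bash
python3 - <<'E'
from k import *
st=ctrl.state();print(st["tcp_pos"],st["joints"],st["gripper_width"]);inc(T+[0,-40,70],RF);inc(T+[0,0,40],RF)
E
```

```text
[ 471.235 -140.996  158.36 ] [-0.855  0.498  1.639  0.609  1.834 -0.99 ] 29.890655700553705
inc [ 0.043 -0.     0.595] [-0.002  0.011  0.009] rows 2.144818180323212 0.3565493361510067
inc [0.014 0.001 0.927] [-0.002  0.011  0.009] rows 3.3342781205648695 0.3565493361510067
```

servo_tool(increments=[0.014, 0, 0.3, -0.002, 0.011, 0.009, -0.5, 0.014, 0, 0.55, -0.002, 0.011, 0.009, -0.5, 0.014, 0, 0.8, -0.002, 0.011, 0.009, -0.5, 0.014, 0, 0.927, -0.002, 0.011, 0.009, -0.5, 0.014, 0, 0.927, -0.002, 0.011, 0.009, -0.5, 0.014, 0, 0.927, -0.002, 0.011, 0.009, -0.5])

```text
t: 5.6
tcp_pos: [469.0, -20.7, 85.9]
tool_rot: [-1.58, -1.588, -0.911]
force: [-0.4, -0.8, -1.0]
gripper_width: 30.5
grasp_force: 59.9
```

```bash
python3 - <<'E'
from k import *
st=ctrl.state();print(st["tcp_pos"],T+[0,0,40],st["joints"]);inc(T+[0,0,10],RF);inc(T,RF)
M=R.from_rotvec(st["tool_rot"]);G=st["tcp_pos"]-12*M.apply([0,0,1]);print(M.apply([0,0,1]),M.apply([0,1,0]))
for d in(-8,31.5,72):print(d,proj("scene",G+[0,d,0]),proj("top",G+[0,d,0]))
t=viewer.capture("top");s=viewer.capture("scene")
cv2.imwrite("pics/f.png",np.hstack([tile(t,245,205,80,60,5),tile(s,215,175,80,60,5)]))
E
```

```text
[468.998 -20.678  85.941] [470.5   -21.908  86.6  ] [-0.722  0.506  1.832  0.705  1.637 -1.002]
inc [-0.173  0.01   0.091] [-0.001  0.     0.001] rows 0.7051581085610676 0.03730875564052624
inc [-0.231  0.01   0.124] [-0.001  0.     0.001] rows 0.944575990976505 0.03730875564052624
[-0.004  0.865 -0.501] [1.    0.004 0.   ]
-8 [242.786 206.563] [285.54  245.277]
31.5 [255.481 202.503] [273.099 245.587]
72 [268.184 198.44 ] [260.337 245.906]
```

View pics/f.png

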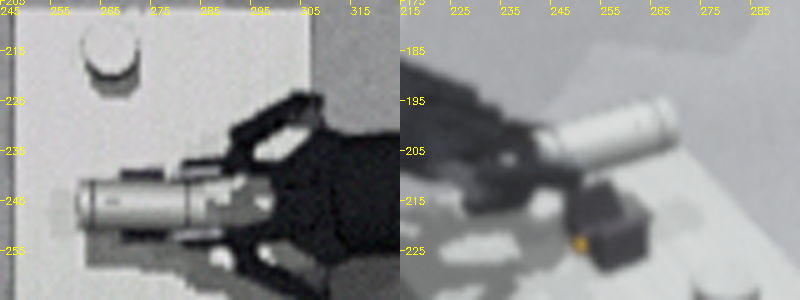

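The top view shows the level bush with its far end at (260.4,245.9), matching the prediction of (260.3,245.9) and centred over the block. I'll lower it.

servo_tool(increments=[-0.06, 0.01, 0.03, 0, 0, 0, -0.5, -0.12, 0.01, 0.062, 0, 0, 0, -0.5, -0.173, 0.01, 0.092, 0, 0, 0, -0.5, -0.2, 0.01, 0.107, 0, 0, 0, -0.5, -0.2, 0.01, 0.107, 0, 0, 0, -0.5])

```text
t: 6.12
tcp_pos: [471.5, -23.7, 51.8]
tool_rot: [-1.582, -1.586, -0.914]
force: [-0.1, 0.3, -1.2]
gripper_width: 29.9
grasp_force: 59.9
```

```bash
python3 - <<'E'
from k import *
st=ctrl.state();print(st["tcp_pos"],T,st["force"],st["moment"]);inc(T,RF)
E
```

```text
[471.504 -23.692  51.807] [470.5   -21.908  46.6  ] [-0.067  0.251 -1.176] [-0.753 -0.003  0.047]
inc [-0.024 -0.007  0.028] [-0.     0.     0.001] rows 0.13416420829728798 0.01901096571154007
```

servo_tool(increments=[-0.006, 0, 0.003, 0, 0, 0, -0.5, -0.012, 0, 0.007, 0, 0, 0, -0.5, -0.017, 0, 0.01, 0, 0, 0, -0.5, -0.017, 0, 0.01, 0, 0, 0, -0.5])

```text
t: 6.45
tcp_pos: [472.3, -23.9, 50.4]
tool_rot: [-1.582, -1.589, -0.914]
force: [0.2, 1.2, -2.3]
gripper_width: 30.0
grasp_force: 59.9
```

servo_tool(increments=[-0.006, 0, 0.003, 0, 0, 0, -0.5, -0.012, 0, 0.007, 0, 0, 0, -0.5, -0.012, 0, 0.007, 0, 0, 0, -0.5])

```text
t: 6.7
tcp_pos: [472.2, -23.8, 48.3]
tool_rot: [-1.582, -1.589, -0.914]
force: [-0.6, 0.7, -1.3]
gripper_width: 29.9
grasp_force: 59.9
```

servo_tool(increments=[-0.006, 0, 0.003, 0, 0, 0, -0.5, -0.012, 0, 0.007, 0, 0, 0, -0.5, -0.012, 0, 0.007, 0, 0, 0, -0.5])

```text
t: 6.95
tcp_pos: [472.0, -23.7, 46.8]
tool_rot: [-1.58, -1.588, -0.915]
force: [-3.3, -0.1, 4.1]
gripper_width: 29.5
grasp_force: 60.4
```

servo_tool(increments=[-0.006, 0, 0.003, 0, 0, 0, -0.5, -0.006, 0, 0.003, 0, 0, 0, -0.5, -0.006, 0, 0.003, 0, 0, 0, -0.5])

```text
t: 7.2
tcp_pos: [471.8, -23.7, 46.2]
tool_rot: [-1.579, -1.588, -0.915]
force: [-4.5, -2.2, 6.5]
gripper_width: 30.1
grasp_force: 60.6
```

There is contact on the +x flank, so I'll shift towards −x and keep settling.

servo_tool(increments=[0, -0.007, 0, 0, 0, 0, -0.5, -0.004, -0.013, 0.002, 0, 0, 0, -0.5, -0.004, -0.013, 0.002, 0, 0, 0, -0.5])

```text
t: 7.45
tcp_pos: [471.5, -23.7, 46.1]
tool_rot: [-1.581, -1.588, -0.919]
force: [1.5, 0.4, 8.0]
gripper_width: 29.8
grasp_force: 60.3
```

servo_tool(increments=[-0.006, 0, 0.003, 0, 0, 0, -0.5, -0.006, 0, 0.003, 0, 0, 0, -0.5, -0.006, 0, 0.003, 0, 0, 0, -0.5])

```text
t: 7.7
tcp_pos: [471.5, -23.8, 45.8]
tool_rot: [-1.58, -1.588, -0.92]
force: [0.8, 0.7, 12.0]
gripper_width: 29.8
grasp_force: 60.7
```

servo_tool(increments=[0, 0, 0, 0, 0, 0, -0.2, 0, 0, 0, 0, 0, 0, -0.15, 0, 0, 0, 0, 0, 0, 0.0, 0, 0, 0, 0, 0, 0, 0.1, 0, 0, 0, 0, 0, 0, 0.15, 0, 0, 0, 0, 0, 0, 0.15], squeeze=20)

```text
t: 8.2
tcp_pos: [470.2, -24.0, 43.3]
tool_rot: [-1.582, -1.589, -0.914]
force: [0.6, 0.5, -0.5]
gripper_width: 48.9
grasp_force: 0.0
```

servo_tool(increments=[0, 0, -0.1, 0, 0, 0, 0.15, 0, 0, -0.3, 0, 0, 0, 0.15, 0, 0, -0.55, 0, 0, 0, 0.15, 0, 0, -0.8, 0, 0, 0, 0.15, 0, 0, -1.0, 0, 0, 0, 0.15, 0, 0, -1.0, 0, 0, 0, 0.15])

```text
t: 8.7
tcp_pos: [472.2, -160.8, 122.3]
tool_rot: [-1.59, -1.595, -0.917]
force: [0.4, 0.3, 0.0]
gripper_width: 49.0
grasp_force: 0.0
```

```bash
python3 - <<'E'
from k import *
st=ctrl.state();print(st["tcp_pos"],st["joints"],st["force"])
t=viewer.capture("top");s=viewer.capture("scene")
cv2.imwrite("pics/g0t.png",t);cv2.imwrite("pics/g0s.png",s)
cv2.imwrite("pics/g.png",np.hstack([tile(t,245,205,80,60,5),tile(s,215,175,80,60,5)]))
for y in(-40,40):print(proj("top",(471,y-1,68.6)),proj("scene",(471,y-1,68.6)))
E
```

```text
[ 472.223 -160.818  122.348] [-0.883  0.591  1.599  0.605  1.817 -1.014] [0.392 0.27  0.017]
[285.94  245.018] [242.697 213.948]
[261.14  245.637] [267.882 205.718]
```

View pics/g.png

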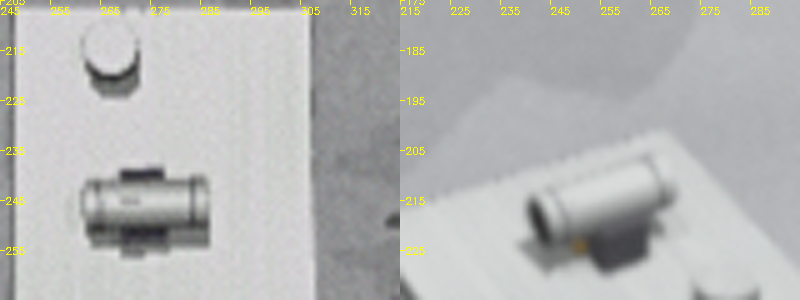

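The bush lies level in the groove with its ends at top (261.3,245) and (286.7,245). Its middle is at 274.0 and the block's is at 273.5, so it is centred within 2 mm. Now for the gauge.

```bash
cat >> k.py <<'E'
RG=rot([0,0,-1],[1,0,0]); RH=rot([0,0,-1],[0,-1,0]); GA=np.array([527.5,307,113.])
E
python3 - <<'E'
from k import *
st=ctrl.state();p=st["tcp_pos"];inc(p+[10,40,120],RG)
t=cv2.imread("pics/g0t.png");s=cv2.imread("pics/g0s.png")
print("cap top@157",ray("top",(172.4,228),161),"scene",ray("scene",(359.6,164.5),161))
print("master",ray("top",(266.9,214),60))
# predicted indicator/bridge corners from hypothesis
c=GA*[1,1,0]+[0,0,4]
for nm,v in(("br",[(18,50,76),(-18,50,76),(18,-50,76),(-18,-50,76)]),("ind",[(12.5,0,146),(-12.5,0,146),(12.5,30,116),(12.5,-30,116)]),("feet",[(18,-50,0),(18,50,0)])):
  for q in v:print(nm,q,proj("top",c+q),proj("scene",c+q))
# edges along rows/cols
g=cv2.cvtColor(t,cv2.COLOR_BGR2GRAY)
print("col188",g[218:242,188],"col163",g[218:242,163]);print("row234",g[234,156:200]);print("row231",g[231,156:200])
E
```

```text
inc [ 0.825  0.071 -0.173] [ 0.001 -0.332  0.001] rows 3.042824350227702 8.344047137643464
cap top@157 [526.452 304.456 161.   ] scene [533.921 303.955 161.   ]
master [574.266  18.24   60.   ]
br (18, 50, 76) [161.62  224.712] [372.926 185.14 ]
br (-18, 50, 76) [161.538 235.901] [365.37  179.384]
br (18, -50, 76) [192.775 223.949] [345.965 194.351]
br (-18, -50, 76) [192.792 235.128] [338.649 188.274]
ind (12.5, 0, 146) [172.381 223.925] [361.307 168.501]
ind (-12.5, 0, 146) [172.346 232.075] [355.954 164.516]
ind (12.5, 30, 116) [164.889 225.09 ] [368.204 174.66 ]
ind (12.5, -30, 116) [184.113 224.619] [351.808 180.048]
feet (18, -50, 0) [196.747 226.124] [343.42 215.24]
feet (18, 50, 0) [167.12  226.851] [369.641 205.732]
col188 [ 25  24  22  23  13  28 139 214 209 206 209 209 211 215 210 215 216 182
  41   1   8  14  14  13] col163 [155 160 153 149 153 173 210 218 216 199 146  94 158 211 208 212 177 101
 136 143 153 147 143 145]
row234 [151 152 147 146 154 168 176 177 160 161 166 170 111  91  94  91  99 110
 100 108  96  95  95  96 100 120 123 132 127 121 125 208 216 218 218 222
  90  38  42  44  27  17  27  24]
row231 [153 159 149 151 153 185 204 211 116  64  64  65  83  84  96 100 101  95
  89  84  77  77  75  65  66  56  38  37 109 109 119 206 215 208 162 205
 124  52  37  37  26  15  26  24]
```

servo_tool(increments=[0.825, 0.07, -0.173, 0, -0.32, 0, 0.41, 0.825, 0.07, -0.173, 0, -0.32, 0, 0.41, 0.825, 0.07, -0.173, 0, -0.32, 0, 0.41, 0.825, 0.07, -0.173, 0, -0.32, 0, 0.41, 0.825, 0.07, -0.173, 0, -0.32, 0, 0.41, 0.825, 0.07, -0.173, 0, -0.32, 0, 0.41, 0.825, 0.07, -0.173, 0, -0.32, 0, 0.41, 0.825, 0.07, -0.173, 0, -0.32, 0, 0.41])

```text
t: 9.47
tcp_pos: [480.1, -113.5, 239.1]
tool_rot: [-2.197, -2.205, -0.054]
force: [0.3, -0.5, -0.1]
gripper_width: 60.2
grasp_force: 0.0
```

```bash
cat >> k.py <<'E'
GA=np.array([529,308.5,113.]); y2=np.radians(-2); RG=rot([0,0,-1],[np.cos(y2),np.sin(y2),0])
E
python3 - <<'E'
from k import *
st=ctrl.state();p=st["tcp_pos"];print(p,st["joints"]);inc(GA+[0,-180,130],RG);inc(GA+[0,0,120],RG)
E
```

```text
[ 480.106 -113.52   239.149] [-0.421 -0.099  1.847  0.043  1.408 -0.432]
inc [1.612 0.331 0.048] [ 0.001 -0.014  0.012] rows 5.921815680339601 0.4723414513265348
inc [2.808 0.335 0.168] [ 0.001 -0.014  0.012] rows 10.189150163865069 0.4723414513265348
```

servo_tool(increments=[1.0, 0.12, 0.05, 0, -0.014, 0.012, 0.41, 1.0, 0.12, 0.05, 0, -0.014, 0.012, 0.41, 1.0, 0.12, 0.05, 0, -0.014, 0.012, 0.41, 1.0, 0.12, 0.05, 0, -0.014, 0.012, 0.41])

```text
t: 9.8
tcp_pos: [496.4, 40.6, 237.8]
tool_rot: [-2.253, -2.182, -0.009]
force: [-0.3, -0.4, -0.3]
gripper_width: 60.3
grasp_force: 0.0
```

servo_tool(increments=[1.0, 0.12, 0.05, 0, 0, 0, 0.41, 1.0, 0.12, 0.05, 0, 0, 0, 0.41, 1.0, 0.12, 0.05, 0, 0, 0, 0.41, 1.0, 0.12, 0.05, 0, 0, 0, 0.41])

```text
t: 10.13
tcp_pos: [519.5, 189.5, 230.8]
tool_rot: [-2.253, -2.182, -0.007]
force: [-0.3, -0.2, 0.1]
gripper_width: 60.3
grasp_force: 0.0
```

```bash
python3 - <<'E'
from k import *
st=ctrl.state();p=st["tcp_pos"];print(p,st["joints"]);inc(GA+[0,0,100],RG)
E
```

```text
[519.514 189.494 230.82 ] [0.203 0.048 1.718 0.007 1.375 0.234]
inc [0.794 0.038 0.124] [-0.    -0.002  0.001] rows 2.8946394781871425 0.06052590686698339
```

servo_tool(increments=[0.794, 0.038, 0.124, 0, -0.002, 0, 0.41, 0.794, 0.038, 0.124, 0, -0.002, 0, 0.41, 0.794, 0.038, 0.124, 0, -0.002, 0, 0.41, 0.794, 0.038, 0.124, 0, -0.002, 0, 0.41, 0.794, 0.038, 0.124, 0, -0.002, 0, 0.41])

```text
t: 10.55
tcp_pos: [528.9, 306.3, 212.1]
tool_rot: [-2.255, -2.187, 0.004]
force: [0.9, 0.2, -1.5]
gripper_width: 60.7
grasp_force: 0.0
```

```bash
python3 - <<'E'
from k import *
st=ctrl.state();p=st["tcp_pos"];print(p,st["joints"],st["tool_rot"]);inc(GA,RG)
M=R.from_rotvec(st["tool_rot"])
for y in(-30,30):print("tip",proj("scene",p+M.apply([0,y,-6])))
s=viewer.capture("scene");cv2.imwrite("pics/i.png",tile(s,310,120,80,100,6))
E
```

```text
[528.861 306.288 212.067] [ 0.396  0.203  1.583 -0.001  1.358  0.427] [-2.255 -2.187  0.004]
inc [0.016 0.002 0.66 ] [-0.001  0.001  0.001] rows 2.3763087066799295 0.040470209271961974
tip [355.232 141.299]
tip [368.025 150.734]
```

View pics/i.png

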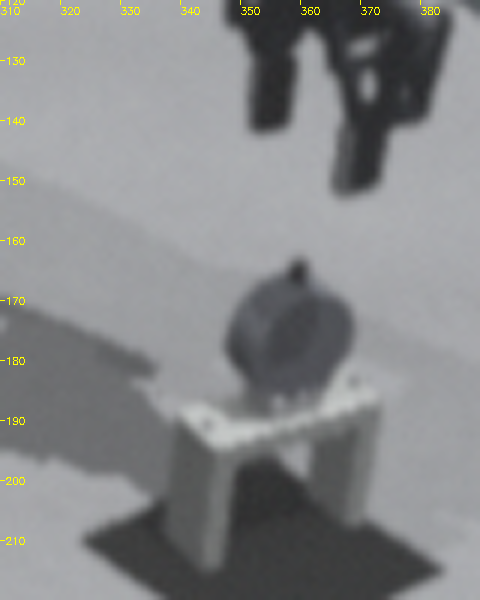

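Both fingertips hang at their predicted pixels, (355,141) and (368,151), on either side of the indicator. I'll descend and close.

servo_tool(increments=[0.016, 0.002, 0.2, 0, 0, 0, 0.41, 0.016, 0.002, 0.4, 0, 0, 0, 0.41, 0.016, 0.002, 0.55, 0, 0, 0, 0.41, 0.016, 0.002, 0.65, 0, 0, 0, 0.41, 0.016, 0.002, 0.66, 0, 0, 0, 0.41, 0.016, 0.002, 0.66, 0, 0, 0, 0.41])

```text
t: 11.1
tcp_pos: [531.0, 305.2, 114.7]
tool_rot: [2.261, 2.18, -0.002]
force: [0.6, -0.2, -0.2]
gripper_width: 60.2
grasp_force: 0.0
```

servo_tool(increments=[0, 0, 0, 0, 0, 0, 0.0, 0, 0, 0, 0, 0, 0, -0.2, 0, 0, 0, 0, 0, 0, -0.35, 0, 0, 0, 0, 0, 0, -0.6, 0, 0, 0, 0, 0, 0, -0.6, 0, 0, 0, 0, 0, 0, -0.6, 0, 0, 0, 0, 0, 0, -0.6], squeeze=60)

```text
t: 11.68
tcp_pos: [532.5, 307.2, 117.6]
tool_rot: [2.258, 2.181, 0.005]
force: [-2.9, -0.7, 7.3]
gripper_width: 24.6
grasp_force: 60.1
```

```bash
python3 - <<'E'
from k import *
st=ctrl.state();print(st["tcp_pos"],st["joints"],st["tool_rot"],st["force"],st["moment"])
E
```

```text
[532.473 307.191 117.564] [ 0.395  0.296  1.658 -0.001  1.184  0.431] [2.258 2.181 0.005] [-2.935 -0.721  7.335] [-0.202  0.545  0.001]
```

servo_tool(increments=[0, 0, -0.04, 0, 0, 0, -0.6, 0, 0, -0.15, 0, 0, 0, -0.6, 0, 0, -0.32, 0, 0, 0, -0.6, 0, 0, -0.5, 0, 0, 0, -0.6, 0, 0, -0.7, 0, 0, 0, -0.6, 0, 0, -0.87, 0, 0, 0, -0.6, 0, 0, -0.87, 0, 0, 0, -0.6])

```text
t: 12.27
tcp_pos: [534.1, 307.9, 252.4]
tool_rot: [2.256, 2.179, 0.016]
force: [0.7, 1.6, -4.0]
gripper_width: 23.9
grasp_force: 60.7
```

```bash
cat >> k.py <<'E'
PL=np.array([471,-1.5,129.]) # TCP at placed gauge if grip nominal (20+128-19)
E
python3 - <<'E'
from k import *
st=ctrl.state();print(st["tcp_pos"],st["joints"],st["force"],st["moment"],st["gripper_width"]);inc(PL+[0,0,110],RH);part(PL+[0,0,110],RH,.33)
E
```

```text
[534.122 307.909 252.365] [ 0.396  0.178  1.535 -0.001  1.416  0.431] [ 0.67   1.577 -3.974] [ 0.064 -0.144  0.004] 23.940121723356437
inc [-2.077 -0.349  0.077] [ 0.002 -0.004  0.489] rows 7.579495040699414 12.289465678042644
0.33 [-0.685 -0.115  0.025] [ 0.001 -0.001  0.161]
```

servo_tool(increments=[-0.05, -0.01, 0, 0, 0, 0.012, -0.6, -0.17, -0.03, 0, 0, 0, 0.035, -0.6, -0.32, -0.05, 0, 0, 0, 0.065, -0.6, -0.48, -0.08, 0, 0, 0, 0.1, -0.6, -0.64, -0.11, 0, 0, 0, 0.135, -0.6, -0.8, -0.13, 0, 0, 0, 0.17, -0.6, -0.96, -0.16, 0, 0, 0, 0.205, -0.6])

```text
t: 12.85
tcp_pos: [500.9, 162.5, 243.0]
tool_rot: [-2.838, -1.347, 0.003]
force: [1.4, -0.2, -7.5]
gripper_width: 24.0
grasp_force: 60.7
```

```bash
python3 - <<'E'
from k import *
st=ctrl.state();print(st["tcp_pos"],st["joints"],st["force"],st["gripper_width"]);inc(PL+[0,0,110],RH);part(PL+[0,0,110],RH,.5)
E
```

```text
[500.946 162.451 243.048] [ 0.164 -0.022  1.766 -0.     1.4    0.849] [ 1.41  -0.161 -7.48 ] 24.035346305091256
inc [-0.973  0.536  0.028] [-0.     0.001  0.282] rows 3.9978939512519807 7.09310145568504
0.5 [-0.487  0.268  0.014] [-0.     0.     0.141]
```

servo_tool(increments=[-0.15, 0.08, 0, 0, 0, 0.04, -0.6, -0.3, 0.165, 0, 0, 0, 0.08, -0.6, -0.45, 0.25, 0, 0, 0, 0.12, -0.6, -0.6, 0.33, 0.01, 0, 0, 0.16, -0.6, -0.75, 0.41, 0.01, 0, 0, 0.2, -0.6, -0.87, 0.48, 0.02, 0, 0, 0.24, -0.6, -0.95, 0.52, 0.02, 0, 0, 0.275, -0.6, -0.973, 0.536, 0.028, 0, 0, 0.282, -0.6])

```text
t: 13.52
tcp_pos: [471.8, -2.2, 239.3]
tool_rot: [3.141, -0.003, -0.002]
force: [-0.4, -0.3, -7.6]
gripper_width: 24.4
grasp_force: 60.4
```

```bash
python3 - <<'E'
from k import *
st=ctrl.state();print(st["tcp_pos"],st["joints"],st["force"],st["gripper_width"]);inc(PL+[0,0,40],RH)
t=viewer.capture("top");s=viewer.capture("scene");cv2.imwrite("pics/j0.png",s)
cv2.imwrite("pics/j.png",np.hstack([tile(s,205,125,90,110,5),tile(t,240,200,70,110,5)]))
p=st["tcp_pos"];c=p-[0,0,109] 
for nm,q in(("legs in",(-37,0,0)),("",(37,0,0)),("leg out +x,-y",(50,-18,0)),("leg -x",(-50,-18,0)),("foot",(0,0,40)),("bridge",(50,-18,76)),("",(-50,-18,76))):print(nm,q,proj("scene",c+q))
E
```

```text
[471.768  -2.218 239.327] [-0.172 -0.159  1.9   -0.001  1.402  1.401] [-0.42  -0.315 -7.633] 24.36829222132
inc [-0.004 -0.005  0.469] [ 0.     0.    -0.001] rows 1.686685590842198 0.017569024911577465
legs in (-37, 0, 0) [248.646 185.237]
 (37, 0, 0) [261.513 198.685]
leg out +x,-y (50, -18, 0) [257.911 203.071]
leg -x (-50, -18, 0) [240.722 184.697]
foot (0, 0, 40) [254.802 179.483]
bridge (50, -18, 76) [257.708 178.828]
 (-50, -18, 76) [239.937 161.075]
```

View pics/j.png

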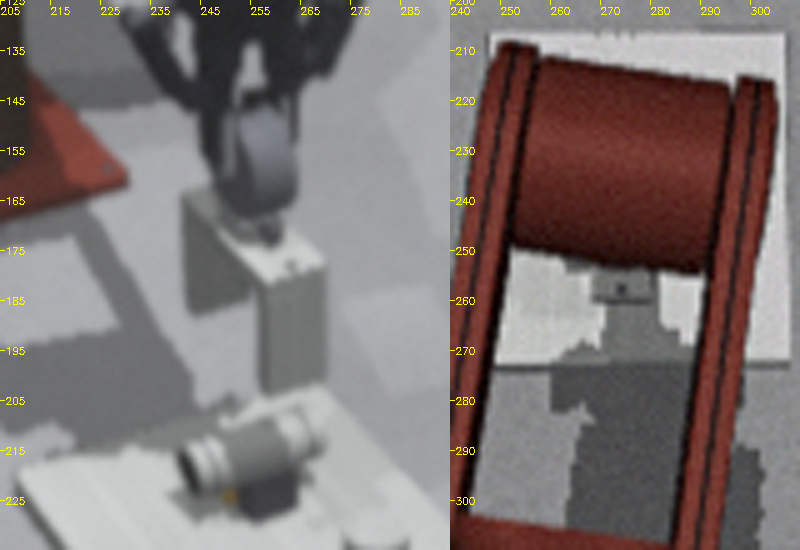

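The gauge hangs upright above the block with its near leg corner at scene (257.4,203.4), predicted (257.9,203.1). The remaining offset suggests its centre is about 1.5 mm to +x and 4–5 mm low relative to the grip. I'll allow for that and lower it.

servo_tool(increments=[-0.015, -0.005, 0.08, 0, 0, 0, -0.6, -0.015, -0.005, 0.2, 0, 0, 0, -0.6, -0.015, -0.005, 0.34, 0, 0, 0, -0.6, -0.015, -0.005, 0.46, 0, 0, 0, -0.6, -0.015, -0.005, 0.55, 0, 0, 0, -0.6, -0.015, -0.005, 0.59, 0, 0, 0, -0.6, -0.015, -0.005, 0.59, 0, 0, 0, -0.6])

```text
t: 14.2
tcp_pos: [469.4, 1.7, 150.5]
tool_rot: [-3.14, -0.013, 0.004]
force: [-1.1, -0.3, -6.3]
gripper_width: 24.3
grasp_force: 60.4
```

servo_tool(increments=[0, 0, 0.012, 0, 0, 0, -0.6, 0, 0, 0.024, 0, 0, 0, -0.6, 0, 0, 0.036, 0, 0, 0, -0.6, 0, 0, 0.036, 0, 0, 0, -0.6])

```text
t: 14.53
tcp_pos: [471.7, 0.5, 148.3]
tool_rot: [-3.142, -0.009, -0.005]
force: [0.7, 0.6, -7.5]
gripper_width: 24.2
grasp_force: 60.4
```

```bash
python3 - <<'E'
from k import *
st=ctrl.state();print(st["tcp_pos"],st["tool_rot"],st["force"],st["moment"])
E
```

```text
[471.737   0.461 148.348] [-3.142 -0.009 -0.005] [ 0.745  0.575 -7.543] [ 0.016  0.042 -0.005]
```

The pose readings scatter by 1–2 mm, so I'll average several.

```bash
cat >> k.py <<'E'
def avg(n=10):
    L=[]
    for _ in range(n): viewer.capture("scene");s=ctrl.state();L.append(np.r_[s["tcp_pos"],s["force"],R.from_rotvec(s["tool_rot"]).apply([0,0,1]),R.from_rotvec(s["tool_rot"]).apply([1,0,0])])
    print("avg",np.mean(L,0),"sd",np.std(L,0)[:6]);return np.mean(L,0)
E
python3 -c "
from k import *
avg()"
```

```text
avg [471.533   0.374 148.198   0.083  -0.079  -7.194   0.003   0.     -1.
   1.      0.006   0.003] sd [0.108 0.019 0.156 0.26  0.622 0.431]
```

servo_tool(increments=[-0.01, 0.01, 0.01, 0, 0, 0, -0.6, -0.01, 0.01, 0.02, 0, 0, 0, -0.6, -0.01, 0.01, 0.03, 0, 0, 0, -0.6, -0.01, 0.01, 0.03, 0, 0, 0, -0.6, -0.01, 0.01, 0.03, 0, 0, 0, -0.6, -0.01, 0.01, 0.03, 0, 0, 0, -0.6])

```text
t: 15.53
tcp_pos: [469.9, -1.1, 143.4]
tool_rot: [-3.141, -0.009, -0.003]
force: [-0.4, -0.1, -7.0]
gripper_width: 24.4
grasp_force: 60.4
```

```bash
python3 -c "
from k import *
avg(4)"
```

```text
avg [469.929  -1.066 143.457   0.311   0.392  -7.08    0.002   0.     -1.
   1.      0.006   0.002] sd [0.016 0.011 0.02  0.265 0.288 0.612]
```

servo_tool(increments=[0, 0, 0.01, 0, 0, 0, -0.6, 0, 0, 0.02, 0, 0, 0, -0.6, 0, 0, 0.033, 0, 0, 0, -0.6, 0, 0, 0.033, 0, 0, 0, -0.6])

```text
t: 16.07
tcp_pos: [469.8, -1.0, 138.2]
tool_rot: [-3.141, -0.009, -0.003]
force: [-0.4, 0.3, -6.2]
gripper_width: 24.2
grasp_force: 60.6
```

servo_tool(increments=[0, 0, 0.007, 0, 0, 0, -0.6, 0, 0, 0.013, 0, 0, 0, -0.6, 0, 0, 0.013, 0, 0, 0, -0.6])

```text
t: 16.32
tcp_pos: [469.8, -1.0, 136.3]
tool_rot: [-3.141, -0.009, -0.003]
force: [0.9, 0.8, -5.1]
gripper_width: 24.0
grasp_force: 60.6
```

```bash
python3 -c "
from k import *
avg(4)"
```

```text
avg [469.916  -1.032 136.538   0.323   0.693  -5.572   0.002   0.     -1.
   1.      0.006   0.002] sd [0.003 0.009 0.034 0.357 0.492 0.811]
```

servo_tool(increments=[0, 0, 0.007, 0, 0, 0, -0.6, 0, 0, 0.01, 0, 0, 0, -0.6, 0, 0, 0.01, 0, 0, 0, -0.6])

```text
t: 16.77
tcp_pos: [469.9, -1.0, 134.9]
tool_rot: [-3.141, -0.009, -0.003]
force: [0.1, 0.7, -6.1]
gripper_width: 24.5
grasp_force: 60.6
```

servo_tool(increments=[0, 0, 0.007, 0, 0, 0, -0.6, 0, 0, 0.007, 0, 0, 0, -0.6, 0, 0, 0.007, 0, 0, 0, -0.6])

```text
t: 17.02
tcp_pos: [469.9, -1.0, 133.9]
tool_rot: [-3.141, -0.009, -0.003]
force: [0.3, 0.7, -4.5]
gripper_width: 24.2
grasp_force: 60.7
```

```bash
python3 -c "
from k import *
avg(4)"
```

```text
avg [469.907  -1.055 133.971   0.488   0.844  -5.84    0.002   0.     -1.
   1.      0.006   0.002] sd [0.015 0.007 0.013 0.737 0.495 0.296]
```

servo_tool(increments=[0, 0, 0.005, 0, 0, 0, -0.6, 0, 0, 0.007, 0, 0, 0, -0.6, 0, 0, 0.007, 0, 0, 0, -0.6])

```text
t: 17.47
tcp_pos: [470.1, -1.1, 133.7]
tool_rot: [-3.141, -0.009, -0.004]
force: [-3.3, 1.6, 3.9]
gripper_width: 24.1
grasp_force: 61.8
```

servo_tool(increments=[0, 0, 0.005, 0, 0, 0, -0.6, 0, 0, 0.007, 0, 0, 0, -0.6, 0, 0, 0.007, 0, 0, 0, -0.6])

```text
t: 17.72
tcp_pos: [470.3, -1.0, 133.7]
tool_rot: [-3.141, -0.009, -0.004]
force: [-7.5, 2.5, 11.3]
gripper_width: 24.2
grasp_force: 63.1
```

```bash
python3 -c "
from k import *
avg(4)"
```

```text
avg [470.247  -1.023 133.663  -7.364   2.074  11.396   0.003   0.     -1.
   1.      0.006   0.003] sd [0.014 0.009 0.017 0.554 0.261 0.282]
```

The legs touched down at the predicted height. I'll ease off slightly and then open.

servo_tool(increments=[0, 0, -0.004, 0, 0, 0, -0.6, 0, 0, -0.004, 0, 0, 0, -0.6, 0, 0, -0.004, 0, 0, 0, -0.45, 0, 0, -0.004, 0, 0, 0, -0.35, 0, 0, -0.004, 0, 0, 0, -0.2, 0, 0, -0.004, 0, 0, 0, 0.0, 0, 0, -0.004, 0, 0, 0, 0.2, 0, 0, -0.004, 0, 0, 0, 0.3], squeeze=20)

```text
t: 18.58
tcp_pos: [470.1, -1.2, 132.5]
tool_rot: [3.142, 0.009, 0.004]
force: [-0.1, -0.0, 0.3]
gripper_width: 55.6
grasp_force: 0.0
```

servo_tool(increments=[0, 0, -0.05, 0, 0, 0, 0.3, 0, 0, -0.2, 0, 0, 0, 0.3, 0, 0, -0.4, 0, 0, 0, 0.3, 0, 0, -0.6, 0, 0, 0, 0.3, 0, 0, -0.8, 0, 0, 0, 0.3, 0, 0, -0.95, 0, 0, 0, 0.3])

```text
t: 19.08
tcp_pos: [470.2, -1.3, 278.4]
tool_rot: [3.141, 0.009, 0.008]
force: [0.9, 0.4, 0.4]
gripper_width: 55.7
grasp_force: 0.0
```

servo_tool(increments=[-0.2, 0.25, -0.2, 0, 0, 0, 0.3, -0.4, 0.5, -0.4, 0, 0, 0, 0.3, -0.5, 0.75, -0.4, 0, 0, 0, 0.3, -0.5, 1.0, -0.4, 0, 0, 0, 0.3, -0.5, 1.0, -0.4, 0, 0, 0, 0.3])

```text
t: 19.5
tcp_pos: [394.4, -155.0, 337.2]
tool_rot: [3.138, 0.006, 0.008]
force: [0.8, 0.2, -0.6]
gripper_width: 55.7
grasp_force: 0.0
```

servo_tool(increments=[0, 0.25, 0, 0, 0, 0, 0.3, 0, 0.5, 0, 0, 0, 0, 0.3, 0, 0.75, 0, 0, 0, 0, 0.3, 0, 1.0, 0, 0, 0, 0, 0.3, 0, 1.0, 0, 0, 0, 0, 0.3])

```text
t: 19.92
tcp_pos: [395.1, -307.0, 334.4]
tool_rot: [3.14, 0.001, 0.002]
force: [-0.6, 0.5, 0.6]
gripper_width: 55.4
grasp_force: 0.0
```

I've viewed 11 pictures, one more than the limit of 10, so the placing gets checked numerically.

```bash
python3 - <<'E'
from k import *
t=viewer.capture("top");s=viewer.capture("scene");t0=cv2.imread("pics/top0.png");s0=cv2.imread("pics/scene0.png")
g=cv2.cvtColor(t,cv2.COLOR_BGR2GRAY)
m=(g[225:262,262:288]<125).astype(np.uint8);n,l,stt,c=cv2.connectedComponentsWithStats(m)
for i in range(1,n):
    if stt[i,4]>8:print("dark",stt[i]+[262,225,0,0,0],c[i]+[262,225])
C=np.array([471.5,-1,20])
for q in((30,0,116),(-30,0,116),(0,-12.5,146),(0,12.5,146),(50,0,76),(-50,0,76)):print(q,proj("top",C+q),proj("scene",C+q))
print("row profile col274",g[226:265,274]);print("row243",g[243,258:292])
for nm,a,b,(x,y,w,h) in(("tray top",t,t0,(330,200,52,55)),("master top",t,t0,(257,205,18,20)),("lamp top",t,t0,(392,185,50,35)),("reds",t,t0,(345,165,40,30)),("tray sc",s,s0,(125,245,90,60)),("lamp sc",s,s0,(70,215,55,125)),("master sc",s,s0,(266,225,25,20))):
    d=cv2.absdiff(a,b)[y:y+h,x:x+w].max(2)>45;print(nm,d.sum(),d.size)
gs=cv2.cvtColor(s,cv2.COLOR_BGR2GRAY)
m=(gs[165:235,225:290]<110).astype(np.uint8);n,l,stt,c=cv2.connectedComponentsWithStats(m)
for i in range(1,n):
    if stt[i,4]>8:print("dark sc",stt[i]+[225,165,0,0,0],c[i]+[225,165])
E
```

```text
dark [269 235  18  27 275] [275.236 248.087]
dark [262 241   6   4  10] [264.6 241.9]
dark [262 247   6   7  36] [264.694 250.306]
(30, 0, 116) [273.284 234.334] [260.596 195.456]
(-30, 0, 116) [273.758 253.85 ] [250.134 184.589]
(0, -12.5, 146) [277.659 243.434] [251.046 181.906]
(0, 12.5, 146) [269.364 243.641] [259.267 179.45 ]
(50, 0, 76) [273.149 228.986] [264.217 211.345]
(-50, 0, 76) [273.918 260.624] [247.072 192.944]
row profile col274 [201 204 198 200 198 189 197 204 177  84  64  80  92  94  98 115 100  58
  36  47  60  69  90  78  69  67  52  45  77 113 119  99  79 128 163  97
  98 115 112]
row243 [189 192 195 143 128 134  79 146 159 138 195 144 111 107  54  31  58 115
 116 114 200 185 179 180 180 117 172 183 184 200 200 198 200 195]
tray top 24 2860
master top 0 360
lamp top 0 1750
reds 0 1200
tray sc 285 5400
lamp sc 343 6875
master sc 27 500
dark sc [254 175   3   6  15] [255.067 177.2  ]
dark sc [247 181  17  25 236] [254.343 194.055]
dark sc [241 198  18  35 247] [250.231 216.595]
```

```bash
python3 - <<'E'
from k import *
for z in(172,177,181,185.6,190):print(z,proj("scene",(471.3,-1,z)))
gs=cv2.cvtColor(viewer.capture("scene"),cv2.COLOR_BGR2GRAY);print(gs[170:184,250:262])
E
```

```text
172 [255.114 178.754]
177 [255.095 177.177]
181 [255.08  175.909]
185.6 [255.062 174.447]
190 [255.045 173.041]
[[162 162 162 162 163 163 163 163 165 168 173 175]
 [162 163 163 164 164 164 164 166 170 172 174 175]
 [161 161 161 161 163 161 163 171 173 176 176 177]
 [159 159 161 159 154 147 152 167 172 176 175 177]
 [161 159 159 151 126 111 121 146 170 174 174 176]
 [163 161 160 145  99  72  87 129 166 175 174 175]
 [162 162 160 143  91  57  73 126 164 175 175 174]
 [162 162 163 149  97  62  83 131 167 174 174 175]
 [161 164 163 153 112  82  96 134 161 172 173 174]
 [157 155 150 137 110  98 106 129 149 162 169 174]
 [140 139 132 117 106 108 113 125 135 148 160 169]
 [112 123 129 123 120 121 124 130 134 140 150 161]
 [ 85 102 123 131 134 133 136 137 137 139 142 154]
 [ 71  85 109 129 136 139 138 139 140 139 141 146]]
```

The cap's top edge is at row 174.1, which puts it about 186 mm up. That matches 157 + 8.6 mm above the plate, so the plunger is pressed in to its expected reading.

```bash
python3 -c "
from rig import ctrl
print(ctrl.finish_job())"
```

```text
the job is handed in; nothing more can be done
None
```

The job is handed in: the long bush lies in the V-block's groove, its middle within about 2 mm of the block's, and the gauge stands astride it with its cap raised about 8.6 mm, the expected reading. The last images show no sign that the other bushes, the master or the lamp moved, and it took about 20 s. I viewed 11 pictures, one over the limit of 10, so that final check was by pixel measurements only.

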